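# Unclamp a bracket and stand it in the checking gauge

## Robot

A 6-joint arm with a two-finger parallel gripper is mounted at the origin on the work surface. World frame = base frame: x ahead of the robot, y to its left, z up, the work surface at z = 0. Lengths are in mm, angles in rad, forces in N, time in s.
With the tool pointing down it reaches from about 300 to 775 mm from the base axis. Payload 14.6 kg.
Tool frame: the origin (TCP) lies at the very end of the fingers, on their centre line; the grasp point (between the pads) lies 19 mm behind it; z points along the fingers, y is the line along which they close (so a half turn about z gives the same grasp; the last joint's range is limited). The gripper opens to 94 mm and grips with 3 to 60 N. Pads are 16 mm wide; open, the fingers measure 119 mm over their backs; the gripper's body (75 mm by 177 mm) begins 78 mm behind the grasp point.
Start: joints at [-1.237, 0.3, 1.521, -0, 1.321, -0.067], TCP at [214.578, -506.405, 205.446] pointing down, gripper open.
Joint ranges: [-3.03, 3.03], [-0.79, 2.21], [0.23, 2.52], [-1.04, 4.18], [0, 3.07], [-2.55, 2.55]. Speed limits (rad/s): [2.22, 2.22, 2.57, 3.14, 3.14, 3.14].

## Interface

Orientations are given as [roll, pitch, yaw] about the fixed x, y, z axes, in that order (R = Rz(yaw) Ry(pitch) Rx(roll)).
In Python, from cell import manip, camera, get_calibration gives the robot as it stands. The module is installed in compiled form; this text tells all that it offers.
- The arm moves only by the tool jog_arm, never from a script. Its argument "plan" is one flat list of numbers, 6 for each row, row after row: the shift along the world's x, y, z in m, then the turn, a rotation vector about the world's x, y, z in degrees. A call has 1 to 20 rows; each row is the pose to reach, as a shift and turn from the pose commanded when the call began; what a row does not reach only later rows make up. A row lasts 1/10 s, in which the tool goes at most 50 mm and 8.59 degrees, less where a joint would pass 70% of its speed; a pose out of reach is approached as far as the arm can. A call with a gripper value outside its range is refused whole. "claw" is the finger opening in m, from 0 to 0.094, set as the call begins (left out, the last holds). The fingers move at their own pace and stop on an object; "force" is the grip in N (left out, the last holds). Time passes only in rows, so rows that repeat a pose let the fingers close. It gives the time, the measured TCP pose, the force, the opening and the grip force at its end, in the units of the state.
- manip.read_state(): the state, without advancing time (a new reading comes with each control period).
- camera(name): name is "scene" or "side" or "wrist"; returns (picture, depth): 384x512x3 uint8, red, green, blue; 384x512 float32, mm along the optical axis (not along the pixel's ray), 0 where there is no reading.
- get_calibration(name): a dict with "fx", "fy", "cx", "cy" (pixels), "k1" (the pictures are not rectified: a ray, as slopes to the right and down, at radius r is drawn at 1 + k1 r^2 times it, then the intrinsics apply), "origin" and "attitude" of the camera in the world. Camera axes: x right, y down, z forward; pixel columns grow to the right and rows downward; lengths in mm; the calibration is good to about 2 mm. A picture is of the moment at which its call begins: read the wrist's pose just before it. get_calibration takes no time and is no camera call; for the wrist camera it gives the pose at the moment of the call.
- manip.sign_off(): hands the job in; it is judged then, once.
The state is a dict: "clock": time; "joints": joint angles; "qd": joint speeds; "effort": joint torques, N m; "eef_pos": TCP position; "eef_rot": TCP orientation; "wrist_force": force on the tool from outside, world axes, zero at the start; "moment": the same for the moment, N m; "finger_gap": finger opening in mm; "finger_force": force on a finger pad.
Only numpy, scipy, OpenCV 4.12 (cv2) and the standard library are available. Lean on these libraries where they do the work, as an engineer would, in place of code of your own. Each camera call takes 0.05 s, during which the arm holds its last target. There are 200 camera calls.

## Task

Flip the red toggle clamp handle back past centre so that the clamp stays open, with the yellow angle bracket still lying in its fixture. Then lift the bracket out and stand it in the green checking gauge, flat on its base leg between the rails with the upright leg next to the tall steel square, and let go; the square leaves no room for a finger behind the upright leg, so put the bracket down on the way and take it again by its side edges. Leave the clamp open, do not drop the bracket, and leave the other things on the bench where they are.

Things in the scene. Friction and masses are not known exactly. Their poses are not given: they have to be found in the camera images.
- fixture: Fixed dark steel plate, top 12 mm over the bench; x from -96 to +120 mm, y +-55 mm of this origin, z up. Blue cheeks at x -83 to -47, y +-27 to +-37, top 87 mm over the bench, close to the upright leg's side edges and higher than it, so here the leg can be pinched only across its 12 mm thickness. Rails 10 mm high beside the base leg, a 6 mm stop behind the upright leg (x -86 to -78).
- fixture_nest (a point): Point on the fixture plate's top (12 mm over the bench) under the middle of the clamped bracket, 40 mm in -x of the fixture's origin. z up; x points from the bracket's upright leg towards the clamp.
- clamp_pivot (a point): Hinge axis of the clamp lever (along y), 42 mm over the bench, 75 mm in +x of the nest point, between steel ears that reach 48 mm over the bench. Axes as for the nest.
- clamp (a joint): Clamp lever angle (rad). About 0: clamped, steel arm level towards -x, its pad on the base leg, red handle up. It grows as the arm rises and the handle swings over to +x; stop at 1.75, arm then upright, end below 120 mm. A spring drives it away from centre (0.85) both ways: past 1.0 it snaps open by itself and stays. About 6 to 8 N at the handle opens it.
- clamp_handle (a point): Point on the axis of the red handle, 85 mm from the pivot (handle: cylinder 20 mm across, from 42 to 97 mm from the pivot). Clamped it is straight above the pivot, 127 mm over the bench; open it lies in +x of the pivot.
- bracket_upright (a point): Centre of the upright leg of the yellow aluminium angle bracket (L, 160 to 260 g): 12 mm thick (x), 50 mm wide (y); the point is 41 mm over the bracket's underside, the leg's top 70 mm. Base leg 12 mm thick, 50 mm wide, running from -6 to +64 mm in x of this point. z up. At the start it stands in the nest, this point 29 mm in -x of the nest point.
- gauge: Fixed green plate, top 12 mm over the bench; x from -65 to +75 mm, y +-50 mm of this origin, z up. Steel square at -x: x -52 to -38, 40 mm wide, top 88 mm over the bench. Post at +x: x 38 to 50, 20 mm wide, top 42 mm. Brass rails: x -8 to 38, inner faces at y +-28, outer +-38, 8 mm high. Nothing stands beside the upright leg's side edges.
- gauge_seat (a point): Centre of the gauge's seat, on its plate's top (12 mm over the bench), straight above the gauge's origin. The bracket belongs with its base leg's middle over this point and its x along this x: its upright point then lies at x -29, z +41 mm, with 3 mm of play all round.
- dial_stand: Bystander: dial indicator on a dark base 55 x 50 x 40 mm with a post 155 mm high; the dial hangs 45 mm to its +y, from x -7 to +8 mm, out to y = 65 mm, 75 to 142 mm over the bench. Origin under the base.
- ring_gauge: Bystander: steel ring 56 mm across, 18 mm high. Origin under its centre.
- plug_gauge: Bystander: brass plug gauge standing upright, 30 mm across, 70 mm high. Origin under its centre.
- pin_tray: Bystander: blue tray 70 x 50 x 24 mm. Origin under its centre.
- calculator: Bystander: grey calculator 75 x 125 x 14 mm. Origin under its centre.
- micrometer_stand: Bystander: grey stand 90 x 65 mm, 80 mm high, with a micrometer reaching 75 mm to its -x. Origin under the base.
- block_stack: Bystander: stack of steel gauge blocks, 35 x 30 x 32 mm. Origin under its centre.
- screwdriver: Bystander: small screwdriver lying on the bench, 130 mm long along its x, under 30 mm thick. Origin about the middle.
There are look-alikes about, which are no part of the job. Of the things that look like the part that bears bracket_upright, the smaller one is meant.

How it is judged (in metres and radians):
On the way, in this order (a step that is already met when the one before it is completed fails the run):
1. the clamp is thrown open past centre while the bracket still lies in its nest (value of joint clamp above 1.45 rad and distance between bracket_upright and fixture_nest below 0.06 m), for 0.2 s.
2. the bracket is lifted out clear of the fixture (horizontal distance between bracket_upright and fixture_nest above 0.1 m and value of joint clamp above 1.45 rad), for 0.1 s.
3. the bracket stands in the gauge, let go (x of bracket_upright in the frame of gauge_seat between -0.035 and -0.023 m and y of bracket_upright in the frame of gauge_seat between -0.006 and 0.006 m and z of bracket_upright in the frame of gauge_seat between 0.038 and 0.0445 m and angle between the x axis of bracket_upright and the x axis of gauge_seat, either way round below 0.14 rad and angle between bracket_upright's own z axis and vertical below 0.05 rad and value of joint clamp above 1.45 rad and contact force between bracket and the fingers below 0.05 N and linear speed of bracket below 0.02 m/s), for 0.3 s.
At the end, for the whole second after the job is handed in: The bracket stands released and at rest in the gauge: its upright point within 6 mm of its place along and across the seat, the base leg flat on the plate (within 3.5 mm), upright within 0.05 rad, turned within 0.14 rad of the seat, the upright leg at the square; the clamp is open (above 1.45 rad) (all of step 3); the robot touches nothing.
It fails at once if the bracket is dropped or thrown (falls freely faster than 0.5 m/s) (contact force between bracket and anything else below 0.01 N and linear speed of bracket above 0.5 m/s).
It fails at once if a bystander (dial stand, ring gauge, plug gauge, pin tray, calculator, micrometer stand, block stack, screwdriver) is pushed more than 30 mm (distance of any of dial_stand, ring_gauge, plug_gauge, pin_tray, calculator, micrometer_stand, block_stack, screwdriver from where it was at the start of the episode above 0.03 m).
It fails at once if a standing bystander (any but the screwdriver) is tipped over (angle between any of dial_stand, ring_gauge, plug_gauge, pin_tray, calculator, micrometer_stand, block_stack's own z axis and vertical above 0.4 rad).
It also fails if it takes over 64 s, if anything falls off the work surface, if the arm or the gripper's body presses on something with over 40 N, if the wrist force passes 120 N, or if a joint passes its speed limit or range.

## Working session

There is one attempt and no reset: what is moved stays moved. The work goes in short steps, Python scripts to look and compute and a tool call to move; the robot and the scene stay as the last step left them, time stands still between calls to the robot, and variables do not carry over. Pictures are saved under pics/ and viewed, at most 10 in all, crops included, and the job is handed in when it is done.

Besides the shell and the picture viewer there is one more tool, called after "Emit:" in YAML: its name, and indented under it one key for each argument. jog_arm: Moves the arm, as the interface text tells. Its arguments: {"type":"object","properties":{"plan":{"type":"array"},"claw":{"type":"number"},"force":{"type":"number"}},"required":["plan"]}

```bash
mkdir -p pics; cat > h.py <<'E'
import numpy as np, cv2
from cell import manip, camera, get_calibration
from scipy.spatial.transform import Rotation as R
def att(c):
    a=np.array(c["attitude"],float)
    if a.shape==(3,3): return a
    return R.from_euler('xyz',a).as_matrix() if a.size==3 else R.from_quat(a).as_matrix()
def K(c): return np.array([[c["fx"],0,c["cx"]],[0,c["fy"],c["cy"]],[0,0,1.]])
def slopes(c,uv):
    uv=np.asarray(uv,np.float64).reshape(-1,1,2)
    return cv2.undistortPoints(uv,K(c),np.array([c["k1"],0,0,0,0.])).reshape(-1,2)
def rays(c,uv):
    s=slopes(c,uv); return np.array(c["origin"],float),np.c_[s,np.ones(len(s))]@att(c).T
def onplane(c,uv,z):
    o,d=rays(c,uv); return o+d*((z-o[2])/d[:,2:3])
def cloud(c,dep):
    v,u=np.mgrid[0:dep.shape[0],0:dep.shape[1]]
    o,d=rays(c,np.c_[u.ravel(),v.ravel()])
    return (o+d*dep.reshape(-1,1)).reshape(*dep.shape,3)
def save(n,p): cv2.imwrite(f"pics/{n}.png",p[:,:,::-1])
E
python3 - <<'E'
from h import *
print(manip.read_state())
for n in("scene","side"):
    c=get_calibration(n);print(c)
    p,d=camera(n);save(n,p);np.savez(n,p=p,d=d)
    print((d>0).mean())
a=[cv2.imread(f"pics/{n}.png") for n in("scene","side")]
E
```

```text
{'clock': 0.0, 'joints': array([-1.23659221e+00,  3.00471649e-01,  1.52161530e+00,  1.77004712e-06,
        1.32070315e+00, -6.65996156e-02]), 'qd': array([-1.64500334e-03, -1.87364287e-03, -4.39441763e-04,  3.95045794e-05,
        3.57144649e-04, -1.56262508e-04]), 'effort': array([ 6.69835972e-04, -5.31808412e+01, -3.52730656e+01,  7.08561670e-02,
        2.44786829e-02, -1.12387474e-04]), 'eef_pos': array([ 214.49357689, -506.14854531,  204.87155743]), 'eef_rot': array([-3.14039797e+00, -8.14012458e-05,  4.00803243e-01]), 'wrist_force': array([ 0.02485593, -0.32314258,  0.25275521]), 'moment': array([0.04041907, 0.00172675, 0.01708715]), 'finger_force': 0.0, 'finger_gap': 93.81543013511033}
{'fx': 365.86529698141675, 'fy': 365.86529698141675, 'cx': 255.26546471747312, 'cy': 189.38005187078426, 'k1': -0.04233005500910982, 'origin': array([972.37632962, 163.29098286, 868.71714359]), 'attitude': array([-2.59980207, -0.0105276 ,  1.96046671])}
0.9958292643229166
{'fx': 349.17744111175114, 'fy': 349.17744111175114, 'cx': 262.57695767847093, 'cy': 195.56255533450525, 'k1': -0.07153850604778421, 'origin': array([466.81870353, 672.31715506, 943.82814429]), 'attitude': array([-2.46468664,  0.01288576, -3.01861221])}
0.9961802164713541
```

View pics/scene.png

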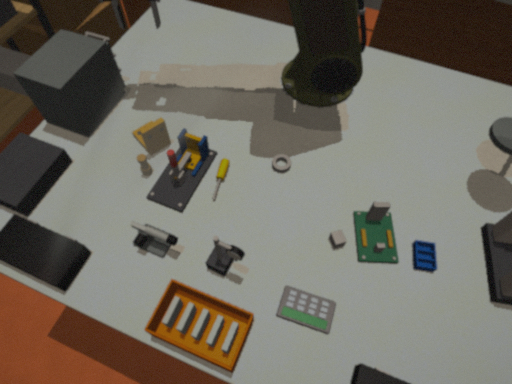

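View pics/side.png

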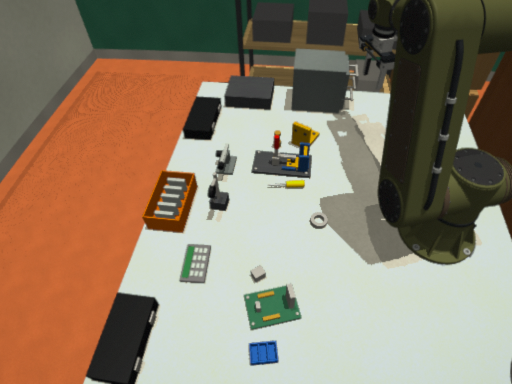

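The scene view shows the fixture at about (185,178) with its red handle at (172,158). The small bracket sits between the blue cheeks at (195,150), and the larger look-alike is at (152,135). The green gauge is at (376,236) with its square at (378,212). In the side view the fixture is at (283,163) and the gauge at (272,307).

```bash
python3 - <<'E'
from h import *
for n in("scene","side"):
    z=np.load(n+".npz");p,d=z["p"],z["d"];c=get_calibration(n);P=cloud(c,d)
    hsv=cv2.cvtColor(p,cv2.COLOR_RGB2HSV);H,S,V=[hsv[:,:,i].astype(int) for i in range(3)]
    box={"scene":dict(f=(145,225,120,215),g=(350,402,195,268)),"side":dict(f=(248,316,125,182),g=(240,304,280,330))}[n]
    def roi(k):
        m=np.zeros(d.shape,bool);a=box[k];m[a[2]:a[3],a[0]:a[1]]=1;return m
    X,Y,Z=P[:,:,0],P[:,:,1],P[:,:,2]
    pl=roi("f")&(V<110)&(S<90)&(abs(Z-12)<6)
    gr=roi("g")&(H>50)&(H<90)&(S>80)&(abs(Z-12)<6)
    for k,m in(("fix",pl),("gauge",gr)):
        m=cv2.morphologyEx(m.astype(np.uint8),cv2.MORPH_OPEN,np.ones((3,3)))
        _,l,s,_=cv2.connectedComponentsWithStats(m);
        m=cv2.morphologyEx(m,cv2.MORPH_CLOSE,np.ones((7,7)));_,l,s,_=cv2.connectedComponentsWithStats(m);i=1+s[1:,4].argmax();v,u=np.nonzero(l==i)
        q=onplane(c,np.c_[u,v],12.)
        print(n,k,len(q),"medz",np.median(Z[l==i]),"rect",cv2.minAreaRect(q[:,:2].astype(np.float32)))
    def rep(k,m):
        if m.sum()>3: print(n,k,m.sum(),P[m].mean(0).round(1),P[m].min(0).round(),P[m].max(0).round())
    rep("red",roi("f")&((H<8)|(H>172))&(S>120))
    rep("blue",roi("f")&(H>100)&(H<125)&(S>120))
    rep("bluetop",roi("f")&(H>100)&(H<125)&(S>120)&(Z>82))
    rep("square",roi("g")&(Z>75)); rep("post",roi("g")&(Z>33)&(Z<50)&(S<80)); rep("brass",roi("g")&(H>15)&(H<35)&(S>120))
    if n=="side":
        ye=roi("f")&(H>18)&(H<32)&(S>150); rep("yellow",ye&(X>0))
    # other tall things on the bench
    ob=(Z>10)&(Z<260)&(X>150)&(X<850)&(abs(Y)<650)
    _,l,s,ce=cv2.connectedComponentsWithStats(ob.astype(np.uint8))
    for i in range(1,len(s)):
        if s[i,4]>25: q=P[l==i]; print(" obj",s[i,:2]+s[i,2:4]//2,np.percentile(q,3,0).round(),np.percentile(q,97,0).round())
E
```

```text
scene fix 1528 medz 9.914788305395007 rect ((523.28173828125, -231.6590118408203), (110.93670654296875, 214.67947387695312), 89.45555114746094)
scene gauge 1317 medz 10.312075275236111 rect ((502.432373046875, 310.7538757324219), (136.06837463378906, 95.37606811523438), 19.879621505737305)
scene red 75 [ 547.1 -229.8  118.3] [ 536. -239.   87.] [ 553. -224.  139.]
scene blue 160 [ 468.7 -203.5   43.2] [ 431. -269.   15.] [ 519. -195.   88.]
scene bluetop 30 [ 447.8 -199.7   84.9] [ 431. -205.   82.] [ 462. -196.   88.]
scene square 136 [507.9 281.  165. ] [439. 163.  75.] [972. 315. 869.]
scene post 105 [495.4 307.4  40.4] [450. 274.  33.] [545. 335.  49.]
scene brass 167 [508.5 315.8  16.9] [470. 273.   7.] [543. 357.  22.]
 obj [156  19] [ 185. -458.  207.] [ 204. -446.  258.]
 obj [120  19] [ 224. -555.  207.] [ 246. -544.  259.]
 obj [81 84] [ 299. -644.   20.] [ 511. -566.  199.]
 obj [332  78] [193.   7. 161.] [238. 136. 258.]
 obj [151 135] [ 420. -431.   12.] [ 493. -326.  100.]
 obj [181 170] [ 432. -280.   10.] [ 618. -185.  124.]
 obj [ 35 177] [ 607. -644.   15.] [ 798. -
[... 1896 characters left out ...]
[ 601. -645.   14.] [ 793. -553.   62.]
 obj [210 118] [ 811. -545.   13.] [ 849. -337.   53.]
 obj [285 148] [ 413. -385.   11.] [ 613. -183.  105.]
 obj [226 158] [ 697. -246.   10.] [ 756. -134.   79.]
 obj [399 198] [155.  13. 170.] [235. 142. 258.]
 obj [181 202] [809. -95.  13.] [849. 102.  71.]
 obj [218 191] [686. -44.  15.] [737.  37. 148.]
 obj [286 183] [ 435. -143.   12.] [ 552. -120.   27.]
 obj [319 219] [354. -15.  11.] [403.  36.  21.]
 obj [195 263] [706. 149.  10.] [773. 265.  16.]
 obj [258 273] [530. 209.  13.] [567. 244.  34.]
 obj [273 307] [431. 268.  10.] [565. 368.  87.]
 obj [136 340] [809. 351.  17.] [849. 556.  53.]
 obj [264 352] [471. 412.  11.] [542. 468.  27.]
```

Emit:
jog_arm:
  plan: [0.29,0.275,0,0,0,-23,0.29,0.275,0,0,0,-23,0.29,0.275,0,0,0,-23,0.29,0.275,0,0,0,-23,0.29,0.275,0,0,0,-23,0.29,0.275,0,0,0,-23,0.29,0.275,0,0,0,-23,0.29,0.275,0,0,0,-23,0.29,0.275,0,0,0,-23,0.29,0.275,0,0,0,-23,0.29,0.275,0,0,0,-23,0.29,0.275,0,0,0,-23]
  claw: 0.0
  force: 20

```text
clock: 1.3
eef_pos: [503.7, -232.5, 205.5]
eef_rot: [3.142, 0.0, -0.002]
wrist_force: [0.4, 0.4, 0.4]
finger_gap: 2.3
finger_force: 0.0
```

```bash
python3 - <<'E'
from h import *
c=get_calibration("wrist");p,d=camera("wrist");save("w1",p);print(c["origin"],c["attitude"],manip.read_state()["eef_pos"])
E
```

```text
[ 581.58686967 -234.7224295   384.61580452] [ 2.87033942e+00  5.29803358e-04 -1.57299769e+00] [ 503.77221581 -232.5318441   205.5441806 ]
```

View pics/w1.png

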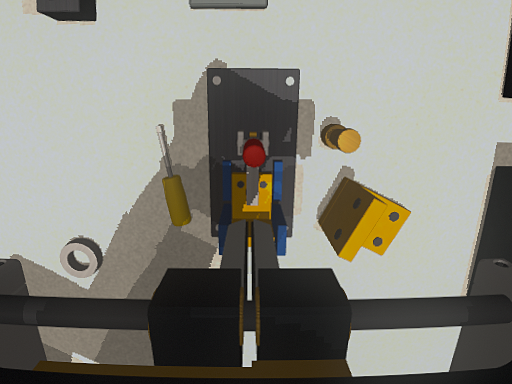

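The wrist view shows the red handle top at (254,152), in line with the fingers (tips about (250,230)). The fixture lies along world x, with its plate spanning columns 208–299. I'll descend behind the handle and push it towards +x.

Emit:
jog_arm:
  plan: [0,0,-0.05,0,0,0,0,0,-0.1,0,0,0,0,0,-0.11,0,0,0,0,0,-0.11,0,0,0,0.015,0,-0.11,0,0,0,0.03,0,-0.11,0,0,0,0.04,0,-0.11,0,0,0,0.05,0,-0.11,0,0,0,0.06,0,-0.11,0,0,0,0.07,0,-0.11,0,0,0,0.08,0,-0.11,0,0,0,0.09,0,-0.11,0,0,0,0.1,0,-0.115,0,0,0,0.11,0,-0.115,0,0,0,0.12,0,-0.115,0,0,0,0.125,0,-0.115,0,0,0,0.125,0,-0.115,0,0,0,0.125,0,-0.115,0,0,0]

```text
clock: 3.15
eef_pos: [629.5, -231.5, 90.8]
eef_rot: [3.141, -0.0, -0.001]
wrist_force: [-0.4, -0.6, -0.7]
finger_gap: 0.5
finger_force: 0.0
```

```bash
python3 - <<'E'
from h import *
p,d=camera("side");c=get_calibration("side");P=cloud(c,d)
hsv=cv2.cvtColor(p,cv2.COLOR_RGB2HSV);H,S=hsv[:,:,0],hsv[:,:,1]
m=((H<8)|(H>172))&(S>120)&(P[:,:,1]>-300)&(P[:,:,1]<-150)&(P[:,:,0]>400)&(P[:,:,0]<700)&(P[:,:,2]>15);print(m.sum(),P[m].mean(0),P[m].min(0),P[m].max(0))
cv2.imwrite("pics/s2.png",cv2.resize(p[100:220,200:360,::-1],None,fx=4,fy=4))
E
```

```text
72 [ 609.38311486 -230.01794226   34.69156479] [ 584.48512932 -240.33820878   22.91505762] [ 637.39451532 -223.46325302   45.38489703]
```

View pics/s2.png

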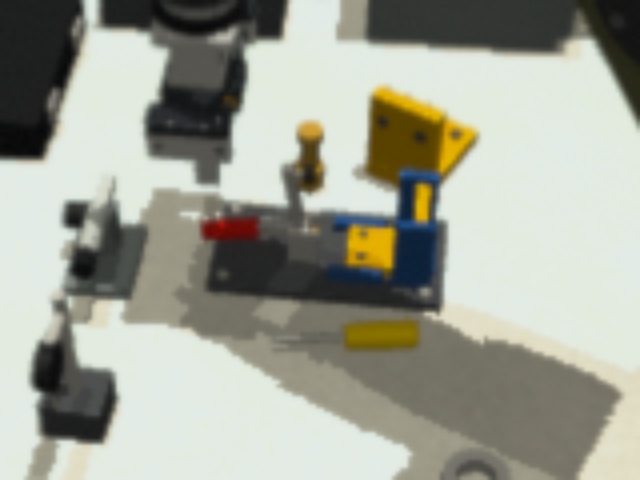

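The clamp is open: the red handle lies flat at height 35 mm, at crop (230,229), the arm stands up at (292,195), and the bracket is still in its nest. Next I'll go above the upright leg, turned 90°.

Emit:
jog_arm:
  plan: [0,0,0.05,0,0,0,0,0,0.1,0,0,0,0,0,0.14,0,0,0,-0.187,0,0.14,0,0,90,-0.187,0,0.14,0,0,90,-0.187,0,0.14,0,0,90,-0.187,0,0.14,0,0,90,-0.187,0,0.14,0,0,90,-0.187,0,0.14,0,0,90,-0.187,0,0.14,0,0,90,-0.187,0,0.14,0,0,90,-0.187,0,0.14,0,0,90,-0.187,0,0.14,0,0,90,-0.187,0,0.14,0,0,90,-0.187,0,0.14,0,0,90,-0.187,0,0.14,0,0,90,-0.187,0,0.14,0,0,90]
  claw: 0.06

```text
clock: 4.9
eef_pos: [442.5, -231.4, 230.6]
eef_rot: [3.141, 0.0, 1.568]
wrist_force: [0.1, -0.2, -0.3]
finger_gap: 59.8
finger_force: 0.0
```

```bash
cat > up.py <<'E'
from h import *
import sys
# top face of the upright leg in the wrist view: yellow at known height
def top(z,xr,yr,name,tol=6):
    s=manip.read_state();c=get_calibration("wrist");p,d=camera("wrist");save(name,p);P=cloud(c,d)
    hsv=cv2.cvtColor(p,cv2.COLOR_RGB2HSV);H,S=hsv[:,:,0],hsv[:,:,1]
    m=(H>15)&(H<35)&(S>110)&(abs(P[:,:,2]-z)<tol)&(P[:,:,0]>xr[0])&(P[:,:,0]<xr[1])&(P[:,:,1]>yr[0])&(P[:,:,1]<yr[1])
    _,l,st,_=cv2.connectedComponentsWithStats(m.astype(np.uint8));i=1+st[1:,4].argmax();v,u=np.nonzero(l==i)
    q=onplane(c,np.c_[u,v],z);print("tcp",s["eef_pos"].round(1),s["eef_rot"].round(3))
    print("px",len(v),u.mean().round(),v.mean().round(),"z",np.median(P[l==i][:,2]).round(1),"rect",cv2.minAreaRect(q[:,:2].astype(np.float32)))
    return c,p,P
E
python3 - <<'E'
from up import *
top(82,(400,480),(-280,-180),"w2")
E
```

```text
tcp [ 442.5 -231.4  230.6] [3.141 0.    1.568]
px 441 247.0 181.0 z 81.7 rect ((440.0181884765625, -235.80780029296875), (49.85665512084961, 11.183944702148438), 89.5062255859375)
```

View pics/w2.png

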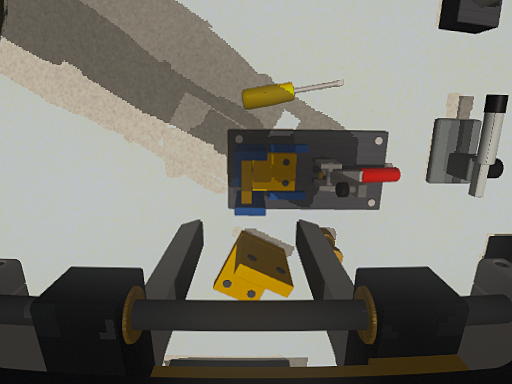

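The wrist view shows the upright leg's top face centred at (247,181). It measures 50 x 11 mm at height 82 mm, world (440,−236), and is nearly square to the tool. I'll descend and grip it across its thickness.

Emit:
jog_arm:
  plan: [-0.002,-0.002,-0.05,0,0,0,-0.002,-0.002,-0.1,0,0,0,-0.002,-0.002,-0.13,0,0,0,-0.002,-0.002,-0.15,0,0,0,-0.002,-0.002,-0.17,0,0,0,-0.002,-0.002,-0.185,0,0,0,-0.002,-0.002,-0.185,0,0,0,-0.002,-0.002,-0.185,0,0,0]

```text
clock: 5.75
eef_pos: [440.7, -233.5, 45.9]
eef_rot: [-3.142, 0.0, 1.57]
wrist_force: [-0.0, -0.4, 0.3]
finger_gap: 60.3
finger_force: 0.0
```

Emit:
jog_arm:
  plan: [0,0,0,0,0,0,0,0,0,0,0,0,0,0,0,0,0,0,0,0,0,0,0,0,0,0,0,0,0,0,0,0,0,0,0,0,0,0,0,0,0,0]
  claw: 0.005
  force: 30

```text
clock: 6.45
eef_pos: [440.5, -233.4, 45.5]
eef_rot: [-3.141, -0.0, 1.57]
wrist_force: [-1.5, -0.5, 1.0]
finger_gap: 11.6
finger_force: 30.0
```

Emit:
jog_arm:
  plan: [0,0,0.02,0,0,0,0,0,0.05,0,0,0,0,0,0.085,0,0,0,0,0,0.12,0,0,0,0,0,0.12,0,0,0,0.03,0.293,0.12,0,0,20,0.03,0.293,0.12,0,0,20,0.03,0.293,0.12,0,0,20,0.03,0.293,0.12,0,0,20,0.03,0.293,0.12,0,0,20,0.03,0.293,0.12,0,0,20,0.03,0.293,0.12,0,0,20,0.03,0.293,0.12,0,0,20,0.03,0.293,0.12,0,0,20,0.03,0.293,0.12,0,0,20,0.03,0.293,0.12,0,0,20]

```text
clock: 8.05
eef_pos: [470.6, 58.7, 165.4]
eef_rot: [-3.141, 0.0, 1.918]
wrist_force: [-0.0, 0.8, -1.1]
finger_gap: 12.0
finger_force: 30.0
```

```bash
python3 - <<'E'
from h import *
p,d=camera("scene");c=get_calibration("scene");P=cloud(c,d)
hsv=cv2.cvtColor(p,cv2.COLOR_RGB2HSV);H,S=hsv[:,:,0],hsv[:,:,1];X,Y,Z=[P[:,:,i] for i in range(3)]
m=(H>15)&(H<35)&(S>110)&(abs(Y-65)<70)&(abs(X-500)<90)&(Z>30);print("yellow held",m.sum(),np.percentile(P[m],[3,97],0).round())
m=((H<8)|(H>172))&(S>120)&(abs(Y+230)<40)&(abs(X-600)<80);print("red",m.sum(),P[m].mean(0).round())
E
```

```text
yellow held 1095 [[433.  18. 140.]
 [532. 114. 476.]]
red 169 [ 613. -233.   32.]
```

Emit:
jog_arm:
  plan: [0,0,-0.04,0,0,0,0,0,-0.08,0,0,0,0,0,-0.11,0,0,0,0,0,-0.12,0,0,0,0,0,-0.126,0,0,0,0,0,-0.129,0,0,0,0,0,-0.131,0,0,0,0,0,-0.132,0,0,0,0,0,-0.132,0,0,0,0,0,-0.132,0,0,0]

```text
clock: 9.1
eef_pos: [470.8, 59.6, 33.9]
eef_rot: [3.141, 0.0, 1.919]
wrist_force: [0.3, -0.2, -1.6]
finger_gap: 11.7
finger_force: 30.0
```

Emit:
jog_arm:
  plan: [0,0,-0.001,0,0,0,0,0,-0.0015,0,0,0,0,0,-0.0015,0,0,0,0,0,-0.0015,0,0,0]

```text
clock: 9.5
eef_pos: [470.9, 59.6, 33.4]
eef_rot: [3.141, 0.0, 1.919]
wrist_force: [-8.6, -1.1, 20.2]
finger_gap: 12.0
finger_force: 30.0
```

Emit:
jog_arm:
  plan: [0,0,0.001,0,0,0,0,0,0.001,0,0,0,0,0,0.001,0,0,0,0,0,0.001,0,0,0]
  claw: 0.05

```text
clock: 9.9
eef_pos: [470.6, 59.6, 32.8]
eef_rot: [-3.141, -0.0, 1.919]
wrist_force: [0.9, -1.0, -0.6]
finger_gap: 40.7
finger_force: 0.0
```

Emit:
jog_arm:
  plan: [0,0,0.03,0,0,0,0,0,0.08,0,0,0,0,0,0.13,0,0,0,0,0,0.18,0,0,-10,0,0,0.19,0,0,-90,0,0,0.19,0,0,-90,0,0,0.19,0,0,-90,0,0,0.19,0,0,-90,0,0,0.19,0,0,-90,0,0,0.19,0,0,-90,0,0,0.19,0,0,-90,0,0,0.19,0,0,-90,0,0,0.19,0,0,-90,0,0,0.19,0,0,-90,0,0,0.19,0,0,-90,0,0,0.19,0,0,-90,0,0,0.19,0,0,-90]
  claw: 0.09

```text
clock: 11.6
eef_pos: [470.6, 59.6, 222.9]
eef_rot: [-3.142, 0.0, 0.35]
wrist_force: [-0.2, -0.3, -0.5]
finger_gap: 90.2
finger_force: 0.0
```

```bash
python3 - <<'E'
from up import *
top(70,(400,540),(0,130),"w3",5)
E
```

```text
tcp [470.6  59.6 222.9] [-3.142  0.     0.35 ]
px 477 251.0 178.0 z 69.7 rect ((472.3724060058594, 56.79438781738281), (12.815351486206055, 49.05036544799805), 20.087984085083008)
```

View pics/w3.png

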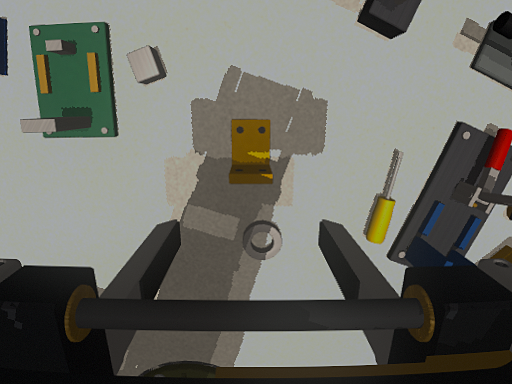

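The wrist view shows the bracket standing on the bench with its upright top at (251,178), 49 x 13 mm at height 70 mm, world (472.4,56.8) and yaw 20°. The whole gauge is visible at the upper left, centred at (73,80). I'll grip by the side edges and measure the gauge from this same picture.

```bash
python3 - <<'E'
from h import *
c=get_calibration("wrist");p,d=camera("wrist");P=cloud(c,d)
hsv=cv2.cvtColor(p,cv2.COLOR_RGB2HSV);H,S,V=[hsv[:,:,i].astype(int) for i in range(3)];Z=P[:,:,2];roi=np.zeros(d.shape,bool);roi[0:150,10:130]=1
g=roi&(H>50)&(H<90)&(S>80)&(abs(Z-12)<6)
v,u=np.nonzero(g);q=onplane(c,np.c_[u,v],12.);r=cv2.minAreaRect(q[:,:2].astype(np.float32));print("plate",r)
a=np.radians(20);ex=np.array([np.cos(a),np.sin(a)]);ey=np.array([-ex[1],ex[0]])
for k,m,z in(("square",roi&(abs(Z-88)<5),88),("post",roi&(abs(Z-42)<4)&(S<90),42),("rails",roi&(H>12)&(H<35)&(S>110)&(abs(Z-20)<4),20)):
    v,u=np.nonzero(m)
    if len(v)<5: print(k,len(v));continue
    q=onplane(c,np.c_[u,v],z)[:,:2];print(k,len(v),"x'",np.percentile(q@ex,[2,98]),"y'",np.percentile(q@ey,[2,98]))
s=np.array(r[0])-5*ex;print("seat",s,"x'y'",s@ex,s@ey)
E
```

```text
plate ((500.19500732421875, 306.2982177734375), (138.18043518066406, 101.66134643554688), 19.93942642211914)
square 506 x' [517.68521245 531.52263558] y' [ 97.07705879 137.62284738]
post 246 x' [519.573479   619.55191393] y' [ 97.83646472 128.00786461]
rails 674 x' [562.21715092 606.82512255] y' [ 80.09493764 156.54518874]
seat [495.49654422 304.58811706] x'y' 569.7897176797898 116.74940690576118
```

Emit:
jog_arm:
  plan: [0.001,-0.003,-0.05,0,0,0,0.001,-0.003,-0.1,0,0,0,0.001,-0.003,-0.14,0,0,0,0.001,-0.003,-0.165,0,0,0,0.001,-0.003,-0.185,0,0,0,0.001,-0.003,-0.193,0,0,0,0.001,-0.003,-0.193,0,0,0,0.001,-0.003,-0.193,0,0,0]

```text
clock: 12.5
eef_pos: [472.1, 56.6, 30.8]
eef_rot: [3.141, -0.001, 0.349]
wrist_force: [-0.9, 0.5, -0.3]
finger_gap: 90.3
finger_force: 0.0
```

Emit:
jog_arm:
  plan: [0,0,0,0,0,0,0,0,0,0,0,0,0,0,0,0,0,0,0,0,0,0,0,0,0,0,0,0,0,0,0,0,0,0,0,0,0,0,0,0,0,0,0,0,0,0,0,0]
  claw: 0.04
  force: 40

```text
clock: 13.3
eef_pos: [471.6, 56.6, 30.0]
eef_rot: [-3.142, 0.0, 0.348]
wrist_force: [-1.5, 1.0, 3.2]
finger_gap: 50.0
finger_force: 40.0
```

Emit:
jog_arm:
  plan: [0,0,0.02,0,0,0,0,0,0.06,0,0,0,0,0,0.1,0,0,0,0,0,0.12,0,0,0,-0.004,0.24,0.12,0,0,0,-0.004,0.24,0.12,0,0,0,-0.004,0.24,0.12,0,0,0,-0.004,0.24,0.12,0,0,0,-0.004,0.24,0.12,0,0,0,-0.004,0.24,0.12,0,0,0,-0.004,0.24,0.12,0,0,0,-0.004,0.24,0.12,0,0,0,-0.004,0.24,0.12,0,0,0]

```text
clock: 14.6
eef_pos: [467.8, 295.6, 150.0]
eef_rot: [3.141, 0.0, 0.347]
wrist_force: [0.4, -0.6, -2.2]
finger_gap: 49.7
finger_force: 40.0
```

```bash
cat > g.py <<'E'
from h import *
a=np.radians(20);ex=np.array([np.cos(a),np.sin(a)]);ey=np.array([-ex[1],ex[0]])
def look(n,name):
    st=manip.read_state();c=get_calibration(n);p,d=camera(n);save(name,p);P=cloud(c,d)
    t=st["eef_pos"];print(n,"tcp x'y'",t[:2]@ex,t[:2]@ey,t[2],st["eef_rot"].round(3))
    hsv=cv2.cvtColor(p,cv2.COLOR_RGB2HSV);H,S,V=[hsv[:,:,i].astype(int) for i in range(3)];X,Y,Z=[P[:,:,i] for i in range(3)]
    xp=X*ex[0]+Y*ex[1];yp=X*ey[0]+Y*ey[1]
    roi=(xp>490)&(xp<660)&(yp>50)&(yp<185)
    ye=(H>12)&(H<35)&(S>110)
    for k,m,z in(("plate",roi&(H>50)&(H<90)&(S>80)&(abs(Z-12)<6),12),("square",roi&(abs(Z-88)<4)&(S<90)&(xp<540),88),("rails",roi&ye&(abs(Z-20)<4),20),
      ("post",roi&(abs(Z-42)<4)&(xp>600)&(S<90),42),("upr top",roi&ye&(abs(Z-t[2]-40)<4),t[2]+40),("base top",roi&ye&(abs(Z-t[2]+18)<4)&(xp>545),t[2]-18)):
        v,u=np.nonzero(m)
        if len(v)<5: print(k,len(v));continue
        q=onplane(c,np.c_[u,v],z)[:,:2];A=np.percentile(q@ex,[1,99]);B=np.percentile(q@ey,[1,99])
        print(k,len(v),"z",np.median(Z[m]).round(1),"x'",A.round(1),A.mean().round(1),"y'",B.round(1),B.mean().round(1))
E
python3 - <<'E'
from g import *
for n in("wrist","scene","side"): look(n,n+"4")
E
```

```text
wrist tcp x'y' 540.6922448750811 117.73625131086737 149.97533140463784 [3.141 0.    0.347]
plate 4465 z 11.9 x' [510.1 643.5] 576.8 y' [ 70.5 167.7] 119.1
square 0
rails 229 z 20.1 x' [565.8 607.3] 586.6 y' [ 81.6 156.7] 119.1
post 281 z 41.9 x' [607.9 618.9] 613.4 y' [108.5 128.1] 118.3
upr top 2242 z 189.7 x' [535.1 548.5] 541.8 y' [ 91.5 140.1] 115.8
base top 6066 z 131.8 x' [546.3 604.1] 575.2 y' [ 91.9 140.6] 116.2
scene tcp x'y' 540.7628701779719 117.82027947518839 150.06134043199776 [ 3.142 -0.     0.347]
plate 994 z 10.0 x' [516.8 645.3] 581.0 y' [ 73.7 166. ] 119.9
square 8 z 86.7 x' [522.2 533.5] 527.9 y' [100.9 104.7] 102.8
rails 133 z 17.9 x' [564.2 610.1] 587.1 y' [ 82.6 159.7] 121.2
post 30 z 39.9 x' [610.8 622.9] 616.9 y' [112.4 129.9] 121.1
upr top 94 z 188.0 x' [538.2 550.1] 544.2 y' [ 96.6 145. ] 120.8
base top 482 z 130.1 x' [546.  607.3] 576.7 y' [ 93.5 142. ] 117.7
side tcp x'y' 540.8061116492335 117.91698353151685 150.13111800650807 [-3.142 -0.     0.347]
plate 1042 z 12.1 x' [510.  642.5] 576.2 y' [ 77.8 172.4] 125.1
square 15 z 87.7 x' [517.8 531.5] 524.6 y' [136.6 143.4] 140.0
rails 88 z 19.9 x' [562.9 607.3] 585.1 y' [ 85.7 162.6] 124.1
post 34 z 42.3 x' [608.2 619.6] 613.9 y' [112.1 132.5] 122.3
upr top 0
base top 366 z 131.6 x' [554.6 604.9] 579.7 y' [ 96.8 145.1] 120.9
```

View pics/wrist4.png

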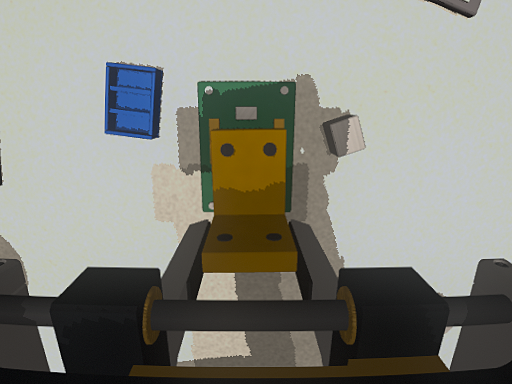

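The wrist view shows the held bracket, base leg around (250,170), over the green gauge, with rail ends at (214,124) and (279,124) and the post at (245,113). All three cameras agree that the bracket must shift about +3 mm in gauge y and about 0 in x. I'll correct that and lower to just over the rails.

Emit:
jog_arm:
  plan: [-0.001,0.003,0,0,0,0,-0.001,0.003,-0.03,0,0,0,-0.001,0.003,-0.05,0,0,0,-0.001,0.003,-0.07,0,0,0,-0.001,0.003,-0.085,0,0,0,-0.001,0.003,-0.093,0,0,0,-0.001,0.003,-0.093,0,0,0,-0.001,0.003,-0.093,0,0,0]

```text
clock: 15.55
eef_pos: [466.9, 299.8, 57.6]
eef_rot: [-3.141, -0.001, 0.348]
wrist_force: [-0.3, -0.4, -1.5]
finger_gap: 49.6
finger_force: 40.0
```

```bash
python3 - <<'E'
from g import *
for n in("wrist","side"): look(n,n+"5")
E
```

```text
wrist tcp x'y' 541.2703511242948 122.01642573319833 57.617720895909734 [-3.141e+00 -1.000e-03  3.480e-01]
plate 8925 z 11.9 x' [532.7 643.7] 588.2 y' [ 70.4 167.4] 118.9
square 1272 z 87.9 x' [518.3 530. ] 524.1 y' [ 99.9 138.4] 119.2
rails 1621 z 19.9 x' [562.9 607.6] 585.2 y' [ 81.5 156.6] 119.0
post 610 z 41.9 x' [608.  619.7] 613.9 y' [108.9 128.5] 118.7
upr top 2228 z 97.3 x' [535.7 549. ] 542.3 y' [ 95.7 144.5] 120.1
base top 6061 z 39.5 x' [547.  604.7] 575.8 y' [ 96.2 144.9] 120.5
side tcp x'y' 541.368682499907 122.04087399908941 57.84336470036393 [-3.141e+00 -1.000e-03  3.480e-01]
plate 587 z 11.9 x' [513.6 643. ] 578.3 y' [ 76.3 172.7] 124.5
square 0
rails 99 z 20.1 x' [562.9 607.2] 585.0 y' [ 85.8 161.3] 123.6
post 37 z 41.8 x' [608.3 620.2] 614.2 y' [112.2 133.5] 122.8
upr top 0
base top 320 z 40.2 x' [556.7 605. ] 580.8 y' [ 99.5 150. ] 124.7
```

View pics/wrist5.png

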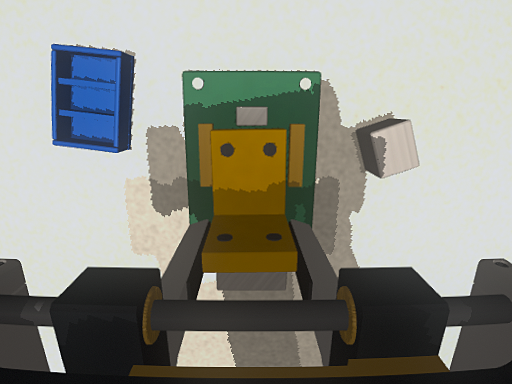

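The wrist view shows the base leg (212–286, row 130) between the rails at (205,155) and (297,155), with the post at (252,115) in front and the square at (252,283) behind. The leg is about 1.2 mm too far in +y, so I'll correct that and lower.

Emit:
jog_arm:
  plan: [0,-0.0013,0,0,0,0,0,-0.0013,-0.005,0,0,0,0,-0.0013,-0.009,0,0,0,0,-0.0013,-0.012,0,0,0,0,-0.0013,-0.014,0,0,0,0,-0.0013,-0.015,0,0,0,0,-0.0013,-0.0155,0,0,0,0,-0.0013,-0.0155,0,0,0,0,-0.0013,-0.0155,0,0,0]

```text
clock: 16.55
eef_pos: [466.7, 298.4, 42.0]
eef_rot: [-3.142, -0.0, 0.348]
wrist_force: [-3.3, -1.9, 6.1]
finger_gap: 49.4
finger_force: 40.0
```

Emit:
jog_arm:
  plan: [0,0,0,0,0,0,0,0,0,0,0,0,0,0,0,0,0,0,0,0,0,0,0,0,0,0,0,0,0,0]
  claw: 0.075

```text
clock: 17.05
eef_pos: [466.6, 298.3, 41.4]
eef_rot: [-3.142, -0.0, 0.348]
wrist_force: [0.6, 0.3, 0.7]
finger_gap: 75.3
finger_force: 0.0
```

Emit:
jog_arm:
  plan: [0,0,0.01,0,0,0,0,0,0.03,0,0,0,0,0,0.06,0,0,0,0,0,0.1,0,0,0,0,0,0.14,0,0,0,0,0,0.15,0,0,0,0,0,0.15,0,0,0,0,0,0.15,0,0,0]

```text
clock: 17.85
eef_pos: [466.2, 298.0, 190.4]
eef_rot: [3.141, 0.001, 0.348]
wrist_force: [0.2, 0.1, -0.7]
finger_gap: 75.7
finger_force: 0.0
```

```bash
sed -i 's/t\[2\]+40/82/;s/Z-t\[2\]-40/Z-82/;s/t\[2\]-18/24/;s/Z-t\[2\]+18/Z-24/;s/),24))/),24))/' g.py; python3 - <<'E'
from g import *
look("wrist","wrist6");look("scene","scene6")
c=get_calibration("scene");p,d=camera("scene");P=cloud(c,d)
hsv=cv2.cvtColor(p,cv2.COLOR_RGB2HSV);H,S=hsv[:,:,0],hsv[:,:,1]
m=((H<8)|(H>172))&(S>120)&(abs(P[:,:,1]+230)<40)&(abs(P[:,:,0]-600)<80);print("red",m.sum(),P[m].mean(0).round())
E
```

```text
wrist tcp x'y' 539.974209334865 120.63258337842952 190.39038433395763 [3.141e+00 1.000e-03 3.480e-01]
plate 3771 z 11.9 x' [508.4 643.6] 576.0 y' [ 70.6 167.7] 119.2
square 569 z 87.7 x' [519.1 533. ] 526.1 y' [ 99.3 137.9] 118.6
rails 1815 z 23.0 x' [546.8 606. ] 576.4 y' [ 81.7 156.2] 118.9
post 214 z 41.9 x' [607.7 619.1] 613.4 y' [109.4 127.5] 118.5
upr top 605 z 81.8 x' [535.  547.3] 541.2 y' [ 94.2 142.8] 118.5
base top 2447 z 23.8 x' [546.4 604.5] 575.5 y' [ 83.  154.8] 118.9
scene tcp x'y' 539.8460326441505 120.61942020041377 189.94216120359718 [3.141e+00 2.000e-03 3.480e-01]
plate 660 z 10.2 x' [516.4 645.5] 581.0 y' [ 73.4 166.8] 120.1
square 80 z 86.0 x' [520.6 535. ] 527.8 y' [102.2 141. ] 121.6
rails 516 z 21.1 x' [546.1 608.1] 577.1 y' [ 83.1 158.5] 120.8
post 36 z 40.1 x' [610.8 622.8] 616.8 y' [111.8 130.9] 121.3
upr top 90 z 79.7 x' [535.2 549.8] 542.5 y' [ 96.6 144.1] 120.3
base top 401 z 22.1 x' [546.9 606.7] 576.8 y' [ 89.4 153.7] 121.5
red 168 [ 613. -233.   33.]
```

View pics/wrist6.png

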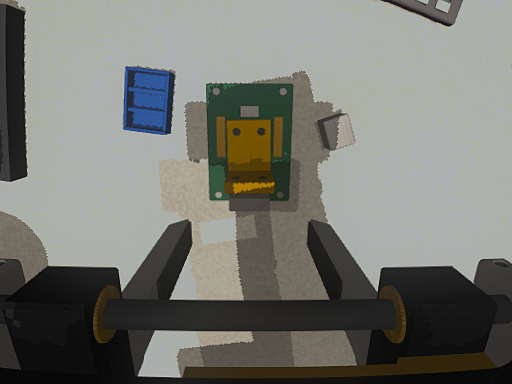

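The wrist view shows the bracket flat between the rails: base leg at (249,145), upright top at (250,186), square behind it at (250,204). It is centred in y (118.5 against 118.6) and at the right heights, and the clamp is still open, so I'll hand the job in.

```bash
python3 -c "
from cell import manip
print(manip.sign_off())"
```

```text
the job is handed in; nothing more can be done
None
```

The job is handed in: the clamp is open, the bracket stands released in the gauge, centred to about 1 mm by the cameras, and the arm is clear; the hand-in returned no verdict.

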